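Grease a bearing with a push gun: stopper in, coupler on the tilted nipple, hold

TASK

Close the grease gun standing in its holder: set the rubber stopper fully home in the open neck at its tail. Then take the gun, with the stopper staying in, and press its nose squarely onto the tilted nipple of the bearing block until it snaps home on the seat, and push on so that the sprung nipple is held more than half-way into its block. Finish while holding it like that, the gun still gripped and pushed against the spring, and leave the other things where they are.

Things in the scene. Friction and masses are not known exactly. Their poses are not given: they have to be found in the camera images.
- stopper_knob (a point): Black rubber stopper, 35 mm high, upright in a hole of a wooden rest. From below: tapered plug 16 mm long (14 mm diameter at the foot, 21 mm at the top), flange 30 mm diameter and 3 mm thick, plain round knob 19 mm diameter and 16 mm high to grip. This point: centre of the knob, 8 mm above the flange's upper face; z up along the stopper.
- stopper_flange (a point): Centre of the underside of the stopper's flange, 11 mm below the knob's centre; z up along the stopper; the plug reaches 16 mm below it. On the rest it lies 24 mm above the table.
- gun_grip (a point): Hand push grease gun: plain round aluminium barrel, 32 mm diameter, 105 mm long in all, about 0.3 kg, standing nose down in its holder, open tail up. This point: on its axis, 20 mm below the tail rim and 85 mm above the nose mouth, in the middle of the bare part to grip. z points from nose to tail.
- gun_rim (a point): Centre of the gun's tail rim, 105 mm from the nose mouth, z out of the neck; 113 mm above the table while in the holder. The neck for the stopper is a straight bore 23 mm in diameter and 22 mm deep; the stopper's flange comes to lie flat on the rim.
- gun_mouth (a point): Centre of the gun's nose mouth; z points from here to the tail. The nose is 28 mm in diameter. Inside, the mouth is flared from 23 mm at its face to 18 mm at a lip 4.5 to 7 mm deep, then a chamber 23 mm in diameter to a depth of 28 mm.
- gun: The same gun as a whole, origin and axes as point gun_mouth. Along z from the mouth: nose 28 mm diameter to 28 mm, barrel 32 mm diameter to the tail rim at 105 mm, with a collar 44 mm in diameter from 42 to 48 mm that rests on the holder's rim.
- stopper: The same stopper as a whole; origin at the centre of the plug's foot, 27 mm below the knob's centre; z up along it.
- holder: Aluminium holder fixed to the table: foot 110 x 90 x 8 mm, upright tube 54 mm outside and 38 mm inside, rim 50 mm above the table; the gun's barrel stands in it with 3 mm of play. Origin: centre of the underside, on the tube's axis; z up.
- rest: Wooden stopper rest fixed to the table: foot 70 x 70 mm, ring 44 mm outside, 26 mm inside, 24 mm high. Origin: centre of the underside; z up.
- block: Grey bearing block, fixed: foot 120 x 110 mm, a boss 42 mm in diameter along the nipple's axis that ends 22 mm under the nipple's seat at rest. Origin: centre of the underside; z up. The nipple leans to the block's -x side, 0.40 rad from the vertical.
- nipple_seat (a point): Centre of the steel nipple's seat (upper face of a 28 mm disc), about 98 mm above the table; moves with the nipple; z out along it. Above the seat: stem 15 mm diameter up to 19 mm, tapering to 8 mm at the tip, 25 mm up; two sprung balls 11 mm above the seat, 22 mm across them. The mouth goes over the stem; about 5 to 8 N snaps its lip past the balls, 4 mm before mouth meets seat (home).
- nipple (a joint): How far the whole sprung nipple is pushed into its block along its axis, in m: 0 out, 0.016 fully in. Its spring pushes back with 6 N at 0, rising by 0.5 N per mm to 14 N.
- damper_a: Bystander: test specimen, near the gun holder (always about 95 mm from it); ribbed black rubber pad on a round steel foot of 52 mm diameter, with a short stud on top, 41 mm high. Origin: centre of the underside. To be left alone.
- damper_b: Bystander: test specimen, near the stopper rest (about 90 mm from it); ribbed black rubber pad on a round steel foot of 52 mm diameter, with a short stud on top, 41 mm high. Origin: centre of the underside. To be left alone.
- check_weight: Bystander: steel check weight; steel cylinder, 52 mm diameter, 36 mm high. Origin: centre of the underside. To be left alone.
- spanner: Bystander: spanner lying flat; 170 mm long. Origin: centre of the underside. To be left alone.
- oil_bottle: Bystander: closed plastic bottle; 56 mm diameter, 130 mm high. Origin: centre of the underside. To be left alone.
- mug: Bystander: white mug; 80 mm diameter, 95 mm high. Origin: centre of the underside. To be left alone.
Things that resemble listed ones, but are neither listed nor needed, are in the scene too. What is shaped like the gun but purple is not meant.

How it is judged:
On the way, in this order (a step that is already met when the one before it is completed fails the run):
1. the stopper sits fully home in the gun's neck and is let go, the gun still in its holder (distance between stopper_flange and gun_rim below 0.003 m and angle between the z axis of stopper_flange and the z axis of gun_rim, either way round below 0.1 rad and contact force between the fingers and stopper below 0.1 N and z of gun_mouth in the frame of holder below 0.025 m), for 0.2 s.
2. the gun is lifted clear of its holder with the stopper in (distance between stopper_flange and gun_rim below 0.003 m and angle between the z axis of stopper_flange and the z axis of gun_rim, either way round below 0.1 rad and z of gun_mouth in the frame of holder above 0.055 m), for 0.1 s.
3. the gun's nose has snapped home on the nipple's seat (distance between stopper_flange and gun_rim below 0.003 m and angle between the z axis of stopper_flange and the z axis of gun_rim, either way round below 0.1 rad and distance between gun_mouth and nipple_seat below 0.003 m and z of gun_mouth in the frame of nipple_seat below 0.002 m and angle between the z axis of gun_mouth and the z axis of nipple_seat, either way round below 0.12 rad), for 0.2 s.
At the end, for the whole second after the job is handed in: Mouth within 2 mm of the seat along the nipple (3 mm in all) and 0.12 rad of square; nipple held in more than 8 of its 16 mm; fingers hold the gun, at rest, pushing with over 4 N; stopper home in its neck (flange within 3 mm of the rim, 0.1 rad); bystanders moved under 30 mm (all of step 3 and value of joint nipple above 0.008 m and contact force between the fingers and gun above 2 N and contact force between gun and block above 4 N and linear speed of gun below 0.02 m/s); the arm keeps its last pose, push and grip.
It fails at once if one of the bystanders is moved by more than 30 mm (distance of any of damper_a, damper_b, check_weight, spanner, oil_bottle, mug from where it was at the start of the episode above 0.03 m).
It also fails if it takes over 48 s, if anything falls off the work surface, if the arm or the gripper's body presses on something with over 40 N, if the wrist force passes 120 N, or if a joint passes its speed limit or range.

ROBOT

A 7-joint arm with a two-finger parallel gripper is mounted at the origin on the work surface. World frame = base frame: x ahead of the robot, y to its left, z up, the work surface at z = 0. Lengths are in m, angles in rad, forces in N, time in s.
With the tool pointing down it reaches from about 0.425 to 0.875 m from the base axis. Payload 4.7 kg.
Tool frame: the origin (TCP) lies midway between the tips of the shut fingers; the grasp point (between the pads) lies 19 mm behind it (env.grip_depth is the distance from the TCP to the grasp point, in m); z points along the fingers, y is the direction in which the jaws open and shut (so a half turn about z gives the same grasp; the last joint's range is limited). The gripper opens to 87 mm and grips with 3 to 60 N. Pads are 19 mm wide; open, the fingers measure 117 mm over their backs; the gripper's body (75 mm by 190 mm) begins 51 mm behind the grasp point.
Start: joints at [1.319, 0.321, -0.07, 1.45, 0.023, 1.371, -0.057], TCP at [0.171, -0.627, 0.223] pointing down, gripper open.
Joint ranges: [-2.86, 2.86], [-0.3, 2.09], [-1.38, 1.24], [0.06, 2.45], [-1.56, 4.7], [0.09, 2.05], [-2.69, 2.69]. Speed limits (rad/s): [2.57, 2.57, 3.14, 3.14, 3.14, 3.14, 3.14].

INTERFACE

Orientations are given as a unit quaternion [w, x, y, z].
In Python, from bench import env gives the robot as it stands. The module is installed in compiled form; this text tells all that it offers.
- The arm moves only by the tool carry_out, never from a script. Its arguments are lists of equal length, an entry for each row: "slide": the shift along the tool's x, y, z in cm, a list of three; "twist": the turn about the tool's z in degrees; "hand": the gripper's target within -1 to 1 (fully open at 1, half-way at 0, shut at -1). In form: {"slide": [[x, y, z], ...], "twist": [twist, ...], "hand": [hand, ...]}. A call has exactly 10 rows; each row is the pose to reach, as a shift and turn from the pose measured when the call began, along the tool's axes at that moment; what a row does not reach only later rows make up. A row lasts 1/12 s, in which the tool goes at most 41.7 mm and 7.16 degrees, less where a joint would pass 70% of its speed; a pose out of reach is approached as far as the arm can. A call with a gripper value outside its range is refused whole. The fingers move at their own pace and stop on an object; "force" is the grip in N (left out, the last holds). Time passes only in rows, so rows that repeat a pose let the fingers close, or fill a call up. It gives the time, the measured TCP pose, the force and the opening at its end, in the units of the state.
- env.get_state(): the state, without advancing time (a new reading comes with each control period).
- env.camera(name): name is "side" or "top"; returns a dict with "img" (400x640x3 uint8, red, green, blue), "intrinsics" (3x3 intrinsics, pixels), "xyz" and "orientation" of the camera in the world. Camera axes: x right, y up, looking along -z (the intrinsics and any distortion apply to the point x, -y, -z); pixel columns grow to the right and rows downward; lengths in m; the calibration is good to about 2 mm. A picture is of the moment at which its call begins. There is no depth.
- env.finish_job(): hands the job in, once; it reports no verdict.
The state is a dict: "time_s": time; "qpos": joint angles; "dq": joint speeds; "joint_torque": joint torques, N m; "tool_pos": TCP position; "eef_rot": TCP orientation; "ft_force": force on the tool from outside, world axes, zero at the start; "moment": the same for the moment, N m; "opening": finger opening in m.
Only numpy, scipy, OpenCV 4.12 (cv2) and the standard library are available. Lean on these libraries where they do the work, as an engineer would, in place of code of your own. Each camera call takes 0.05 s, during which the arm holds its last target. There are 200 camera calls.

## Working session

There is one attempt and no reset: what is moved stays moved. The work goes in short steps, Python scripts to look and compute and a tool call to move; the robot and the scene stay as the last step left them, time stands still between calls to the robot, and variables do not carry over. Pictures are saved under pics/ and viewed, about 8 in all and at most 12, crops included, and the job is handed in when it is done.

Besides the shell and the picture viewer there is one more tool, called after "Request:" as name([rows], argument=value, ...), one row to a line, values as JSON. carry_out: Moves the arm, as the interface text tells. Its arguments: {"type":"object","properties":{"slide":{"type":"array"},"twist":{"type":"array"},"hand":{"type":"array"},"force":{"type":"number"}},"required":["slide","twist","hand"]}

```bash
mkdir -p pics; cat > h.py <<'E'
import numpy as np, cv2
from scipy.spatial.transform import Rotation as R
from bench import env
def rot(q): return R.from_quat([q[1],q[2],q[3],q[0]])
def cam(n,save=None):
    c=env.camera(n)
    if save: cv2.imwrite('pics/'+save+'.png',c['img'][:,:,::-1])
    return c
def ray(c,u,v):
    K=np.array(c['intrinsics']); d=np.linalg.inv(K)@[u,v,1]; d=d*[1,-1,-1]
    return np.array(c['xyz']),rot(c['orientation']).apply(d)
def plane(c,u,v,z):
    o,d=ray(c,u,v); return o+d*(z-o[2])/d[2]
def tri(c1,p1,c2,p2):
    o1,d1=ray(c1,*p1);o2,d2=ray(c2,*p2)
    A=np.stack([d1,-d2],1);t=np.linalg.lstsq(A,o2-o1,rcond=None)[0]
    a=o1+t[0]*d1;b=o2+t[1]*d2
    return (a+b)/2,np.linalg.norm(a-b)
def proj(c,P):
    p=rot(c['orientation']).inv().apply(np.array(P)-c['xyz'])*[1,-1,-1]
    q=(np.array(c['intrinsics'])@np.atleast_2d(p).T).T
    return q[:,:2]/q[:,2:]
E
python3 - <<'E'
from h import *
for n in('top','side'):
    c=cam(n,n+'0'); print(n,c.keys(),c['intrinsics'],c['xyz'],c['orientation'])
print(env.get_state(),env.grip_depth)
E
```

```text
top dict_keys(['img', 'intrinsics', 'xyz', 'orientation']) [[503.08642337   0.         319.47678282]
 [  0.         503.08642337 198.69010799]
 [  0.           0.           1.        ]] [ 0.38833554 -0.01451789  1.69817368] [ 0.71326225  0.04328749 -0.03452925 -0.69870658]
side dict_keys(['img', 'intrinsics', 'xyz', 'orientation']) [[494.24140786   0.         321.25995132]
 [  0.         494.24140786 195.48389434]
 [  0.           0.           1.        ]] [0.24575729 0.76791139 1.16829347] [-0.17424333 -0.06602354  0.32109526  0.9285354 ]
{'time_s': 0.1, 'qpos': array([ 1.3191311 ,  0.32175047, -0.07006655,  1.45155379,  0.02259393,
        1.37078676, -0.05688867]), 'dq': array([-0.00238348, -0.00055667, -0.00043286, -0.00364603, -0.00156647,
        0.00102114, -0.00073872]), 'joint_torque': array([-1.14330489e-04, -4.92573488e+01, -4.05832725e-01, -3.13398671e+01,
       -6.42616977e-02,  3.94414819e-02,  5.44731927e-05]), 'tool_pos': array([ 0.17053637, -0.62672025,  0.2215693 ]), 'eef_rot': array([-8.41076709e-04,  9.91182352e-01,  1.32502120e-01, -1.59043913e-04]), 'ft_force': array([ 0.72224306, -0.32521643, -0.20764876]), 'moment': array([ 0.04233231, -0.06867948, -0.0106645 ]), 'opening': 0.08707566078113195} 0.0187
```

View pics/top0.png

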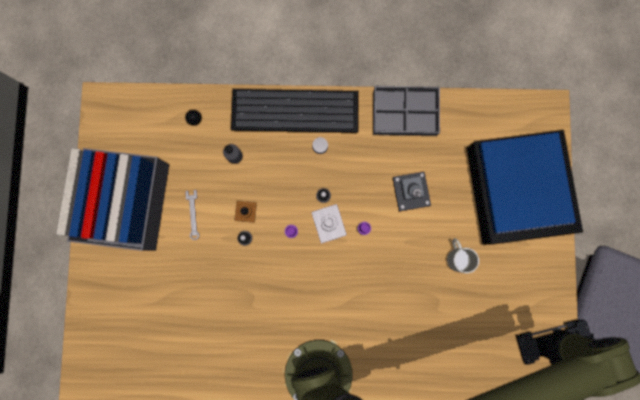

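View pics/side0.png

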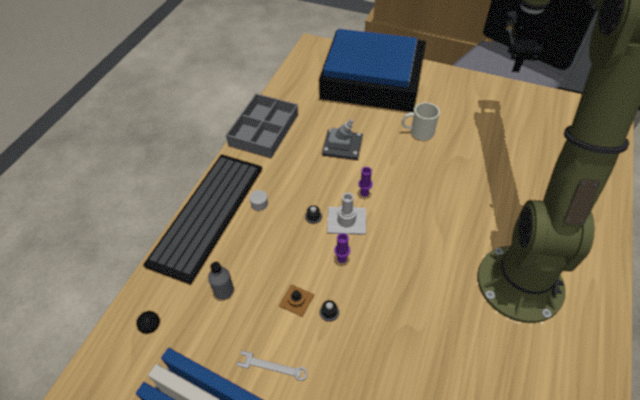

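Top view: the stopper is in the wooden rest at about (245,211), with damper_b at (244,238). The gun is in its plate at (329,223), with damper_a at (323,195). The block is at (412,190). 

Possible confusions:
- **Stopper:** damper_b (244,238), damper_a (323,195) or the black puck (193,117). I choose the one in the square wooden rest.
- **Gun:** the purple ones at (291,231) and (364,228). I choose the grey one at (329,223).

Next I'll take one close crop of these.

```bash
python3 - <<'E'
import cv2,numpy as np
t=cv2.imread('pics/top0.png');s=cv2.imread('pics/side0.png')
def cr(i,u,v,w=33,h=37): return cv2.resize(i[v-h:v+h,u-w:u+w],(264,296),interpolation=cv2.INTER_CUBIC)
m=np.vstack([np.hstack([cr(t,245,220),cr(t,329,215),cr(t,412,190)]),np.hstack([cr(s,305,300),cr(s,345,212),cr(s,343,140)])])
cv2.imwrite('pics/crop0.png',m);print(m.shape)
E
```

```text
(592, 792, 3)
```

View pics/crop0.png

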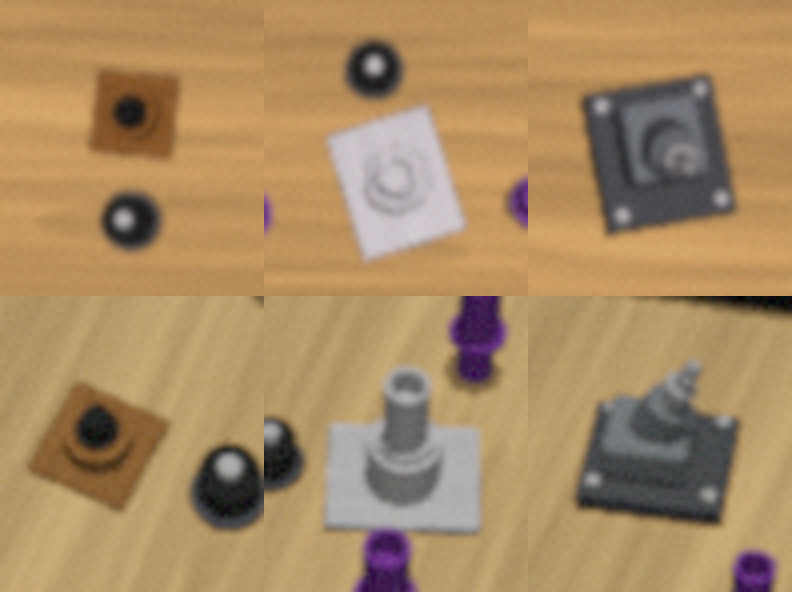

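The crop confirms the choices. The black round-knobbed stopper is in the brown ring, the grey open gun is in the aluminium plate, and the nipple tip is at about top (418,193) and side (351,121). Next: sub-pixel measurement, plus a finer crop of rim and nipple.

```bash
python3 - <<'E'
from h import *
T=cam('top','top1');S=cam('side','side1')
# average for lower noise
for c,n in((T,'top'),(S,'side')):
    c['img']=np.mean([c['img']]+[env.camera(n)['img'] for _ in range(3)],0).astype(np.uint8)
    cv2.imwrite('pics/%s1.png'%n,c['img'][:,:,::-1])
np.save('pics/cams.npy',[T,S],allow_pickle=True)
def blob(c,u,v,r,f):
    a=c['img'][v-r:v+r,u-r:u+r].astype(int);m=f(a).astype(np.uint8)
    n,l,s,ce=cv2.connectedComponentsWithStats(m)
    k=1+np.argmin([np.hypot(*(ce[i]-r))-0.3*s[i,4]**.5 for i in range(1,n)])
    return ce[k]+[u-r,v-r],s[k,4],(l==k)
dark=lambda a:a.max(2)<62
pt,at,_=blob(T,245,211,9,dark);ps,as_,_=blob(S,297,297,12,dark)
print('stopper',pt,at,ps,as_,tri(T,pt,S,ps),plane(T,*pt,.037))
brown=lambda a:(a[:,:,0]-a[:,:,2]>35)&(a[:,:,0]<165)|(a.max(2)<62)
p,a,m=blob(T,245,211,18,brown);print('rest',p,a,plane(T,*p,.008))
# block foot
g=lambda a:(a.max(2)-a.min(2)<35)
p,a,m=blob(T,412,190,28,g);print('block',p,a)
r=cv2.minAreaRect(np.argwhere(m)[:,::-1].astype(np.float32));b=cv2.boxPoints(r)+[384,162]
print(r,[plane(T,*q,.01)[:2].round(4) for q in b])
p,a,m=blob(T,329,223,28,g);print('holder',p,a,plane(T,*p,.008))
r=cv2.minAreaRect(np.argwhere(m)[:,::-1].astype(np.float32));print(r)
def cr(c,u,v,w=16,h=12):
    i=cv2.resize(c['img'][v-h:v+h,u-w:u+w,::-1],(384,288),interpolation=cv2.INTER_CUBIC)
    for k in range(0,2*w,4): cv2.putText(i,str(u-w+k),(k*12,8),0,.3,(0,255,255));cv2.line(i,(k*12+6,10),(k*12+6,16),(0,255,255))
    for k in range(2,2*h,4): cv2.putText(i,str(v-h+k),(0,k*12+9),0,.3,(0,255,255));cv2.line(i,(20,k*12+6),(26,k*12+6),(0,255,255))
    return i
cv2.imwrite('pics/crop1.png',np.vstack([np.hstack([cr(T,330,222),cr(S,347,200)]),np.hstack([cr(T,414,190),cr(S,345,128)])]))
E
```

```text
stopper [244.         210.58974359] 39 [295.91428571 295.7       ] 70 (array([0.52790041, 0.25924052, 0.02773831]), np.float64(0.0001995298984098673)) [0.52703049 0.25769511 0.037     ]
rest [245.20627803 210.94394619] 446 [0.52833485 0.25832219 0.008     ]
block [411.19017288 190.96451319] 1099
((27.17546844482422, 28.935848236083984), (34.707672119140625, 32.189064025878906), 79.3803482055664) [array([ 0.6541, -0.2362]), array([ 0.6765, -0.3431]), array([ 0.5608, -0.3644]), array([ 0.5386, -0.2582])]
holder [328.48360656 223.28220141] 854 [ 0.49242576 -0.02359958  0.008     ]
((27.51245880126953, 28.339862823486328), (32.571632385253906, 26.3078556060791), 72.6459732055664)
```

View pics/crop1.png

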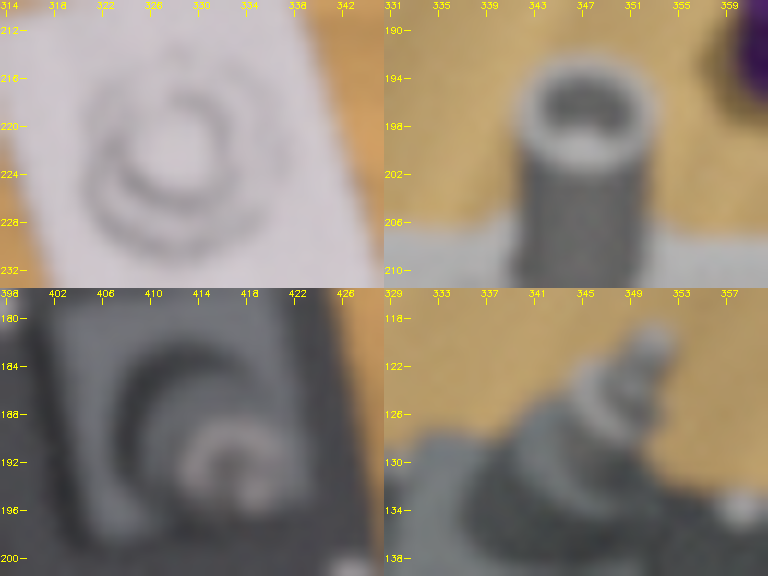

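The finer crop shows the gun rim at about top (328,222) and side (347.4,197). The seat disc is at about top (417,192.5) and side (347.3,125), and the tip at about top (418.7,194.5) and side (351,119.5).

```bash
python3 - <<'E'
from h import *
T,S=np.load('pics/cams.npy',allow_pickle=True)
def both(n,pt,ps,z):
    print(n,tri(T,pt,S,ps),plane(T,*pt,z).round(4),plane(S,*ps,z).round(4))
both('rim',(328,222),(347.4,197),.113)
both('seat',(417,192.5),(347.3,125),.098)
both('tip',(418.7,194.5),(351,119.5),.121)
print('stopS',plane(S,295.9,295.7,.033),plane(T,244,210.6,.033))
# axis of block projected: seat + tip hypothesis
ex=np.array([-.983,-.181,0]);a=np.array([0,0,np.cos(.4)])+ex*np.sin(.4)
for s in [plane(S,347.3,125,.098)]:
    print(proj(T,[s,s+.025*a,s-.022*a]),proj(S,[s,s+.025*a,s-.022*a]))
E
```

```text
rim (array([ 0.490972  , -0.02114886,  0.11603333]), np.float64(0.0024420553869800667)) [ 0.49   -0.0214  0.113 ] [ 0.4929 -0.0232  0.113 ]
seat (array([ 0.59209304, -0.304441  ,  0.09571827]), np.float64(0.0012756072757851612)) [ 0.5912 -0.3042  0.098 ] [ 0.592  -0.3021  0.098 ]
tip (array([ 0.58189751, -0.30523191,  0.12167077]), np.float64(8.363829452999885e-05)) [ 0.582  -0.3053  0.121 ] [ 0.5821 -0.3059  0.121 ]
stopS [0.52673064 0.26162036 0.033     ] [0.52733023 0.25834929 0.033     ]
[[416.34042758 192.23550398]
 [418.21734454 194.36375612]
 [414.73438601 190.41439975]] [[347.3        125.        ]
 [350.66585554 119.9076254 ]
 [344.40734242 129.37644927]]
```

```bash
cat >> h.py <<'E'
def to(x,y,z,yaw=None):
    s=env.get_state();r=rot(s['eef_rot']);d=r.inv().apply(np.array([x,y,z])-s['tool_pos'])*100
    tx=r.apply([1,0,0]);a=np.degrees(np.arctan2(tx[1],tx[0]))
    print('slide cm',d.round(2),'twist',None if yaw is None else round(a-yaw,2),'yaw',a.round(2),'tool z',r.apply([0,0,1]).round(4))
def st():
    s=env.get_state();print('t',round(s['time_s'],2),'pos',s['tool_pos'].round(4),'F',s['ft_force'].round(2),'M',s['moment'].round(3),'open',round(s['opening'],4),'q',s['qpos'].round(2))
E
python3 -c "
from h import *
to(.60,-.22,.22,10.4);to(.527,.259,.12,10.4)"
```

```text
slide cm [ 52.12 -28.01   0.25] twist 4.83 yaw 15.23 tool z [-0. -0. -1.]
slide cm [ 57.65 -76.15  10.25] twist 4.83 yaw 15.23 tool z [-0. -0. -1.]
```

Request:
carry_out([
  [52,-28,0],
  [52,-28,0],
  [52,-28,0],
  [52,-28,0],
  [52,-28,0],
  [52,-28,0],
  [52,-28,0],
  [52,-28,0],
  [52,-28,0],
  [52,-28,0],
], twist=[4.8,4.8,4.8,4.8,4.8,4.8,4.8,4.8,4.8,4.8], hand=[1,1,1,1,1,1,1,1,1,1])

```text
time_s: 1.33
tool_pos: [0.474, -0.3387, 0.223]
eef_rot: [0.0, 0.996, 0.091, 0.0]
ft_force: [0.5, -0.2, 0.4]
opening: 0.0871
```

```bash
python3 -c "
from h import *
st();to(.60,-.22,.22,10.4);to(.527,.259,.12,10.4)"
```

```text
t 1.33 pos [ 0.474  -0.3387  0.223 ] F [ 0.51 -0.2   0.37] M [ 0.045 -0.092  0.004] open 0.0871 q [ 0.86  0.19 -0.33  1.62  0.06  1.34 -0.86]
slide cm [14.54 -9.4   0.29] twist 0.01 yaw 10.41 tool z [ 5.e-04 -7.e-04 -1.e+00]
slide cm [ 16.01 -57.84  10.25] twist 0.01 yaw 10.41 tool z [ 5.e-04 -7.e-04 -1.e+00]
```

Request:
carry_out([
  [16,-57.8,3],
  [16,-57.8,3],
  [16,-57.8,3],
  [16,-57.8,3],
  [16,-57.8,3],
  [16,-57.8,3],
  [16,-57.8,3],
  [16,-57.8,3],
  [16,-57.8,3],
  [16,-57.8,3],
], twist=[0,0,0,0,0,0,0,0,0,0], hand=[1,1,1,1,1,1,1,1,1,1])

```text
time_s: 2.17
tool_pos: [0.5101, 0.0761, 0.2022]
eef_rot: [0.001, 0.996, 0.091, 0.001]
ft_force: [1.2, -0.4, -0.1]
opening: 0.087
```

```bash
python3 -c "
from h import *
st();to(.527,.259,.09,10.4)"
```

```text
t 2.17 pos [0.5101 0.0761 0.2022] F [ 1.23 -0.4  -0.11] M [ 0.012 -0.109 -0.015] open 0.087 q [ 0.45  0.08 -0.68  1.79  0.06  1.28 -1.63]
slide cm [  4.95 -17.7   11.2 ] twist -0.0 yaw 10.4 tool z [ 0.0018 -0.0014 -1.    ]
```

Request:
carry_out([
  [5,-17.7,6],
  [5,-17.7,6],
  [5,-17.7,6],
  [5,-17.7,6],
  [5,-17.7,6],
  [5,-17.7,11.2],
  [5,-17.7,11.2],
  [5,-17.7,11.2],
  [5,-17.7,11.2],
  [5,-17.7,11.2],
], twist=[0,0,0,0,0,0,0,0,0,0], hand=[0.3,0.2,0.1,0,0,0,0,0,0,0])

```text
time_s: 3.0
tool_pos: [0.529, 0.2584, 0.0917]
eef_rot: [0.001, 0.996, 0.09, 0.002]
ft_force: [-0.0, -0.0, 0.5]
opening: 0.044
```

```bash
python3 - <<'E'
from h import *
st();to(.527,.259,.029,10.4)
T=cam('top');S=cam('side')
def cr(c,u,v,w=40,h=40): return cv2.resize(c['img'][v-h:v+h,u-w:u+w,::-1],(400,400),interpolation=cv2.INTER_CUBIC)
cv2.imwrite('pics/crop2.png',np.hstack([cr(T,245,211),cr(S,297,285)]))
p=env.get_state()['tool_pos'];print(proj(T,p),proj(S,p))
E
```

```text
t 3.0 pos [0.529  0.2584 0.0917] F [-0.03 -0.03  0.53] M [ 0.023  0.01  -0.022] open 0.044 q [ 0.12  0.38 -0.75  1.74  0.29  1.12 -2.11]
slide cm [-0.21 -0.1   6.27] twist -0.12 yaw 10.28 tool z [ 0.0043 -0.001  -1.    ]
[[240.96658027 208.44258843]] [[294.22715858 283.1825959 ]]
```

View pics/crop2.png

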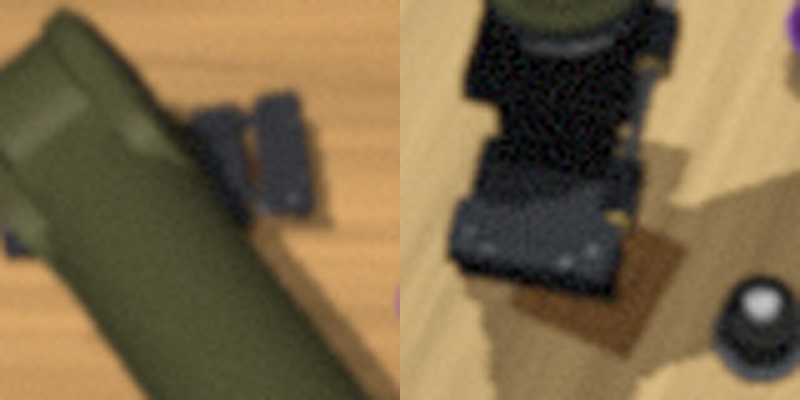

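Request:
carry_out([
  [-0.2,-0.1,3],
  [-0.2,-0.1,5],
  [-0.2,-0.1,6.1],
  [-0.2,-0.1,6.1],
  [-0.2,-0.1,6.1],
  [-0.2,-0.1,6.1],
  [-0.2,-0.1,6.1],
  [-0.2,-0.1,6.1],
  [-0.2,-0.1,6.1],
  [-0.2,-0.1,6.1],
], twist=[0,0,0,0,0,0,0,0,0,0], hand=[0,0,0,0,0,-0.4,-1,-1,-1,-1], force=12)

```text
time_s: 3.93
tool_pos: [0.5277, 0.2593, 0.0316]
eef_rot: [0.001, 0.996, 0.09, 0.003]
ft_force: [0.1, -0.1, 0.9]
opening: 0.0185
```

```bash
python3 -c "
from h import *
st();to(.527,.259,.20,10.4)"
```

```text
t 3.93 pos [0.5277 0.2593 0.0316] F [ 0.06 -0.08  0.91] M [0.126 0.002 0.059] open 0.0185 q [ 0.09  0.45 -0.72  1.79  0.35  1.02 -2.16]
slide cm [  0.03   0.05 -16.84] twist -0.11 yaw 10.29 tool z [ 6.e-03 -7.e-04 -1.e+00]
```

Request:
carry_out([
  [0,0,-3],
  [0,0,-7],
  [0,0,-11],
  [0,0,-14],
  [-1,4,-15.5],
  [-8.6,27.1,-15.5],
  [-8.6,27.1,-15.5],
  [-8.6,27.1,-15.5],
  [-8.6,27.1,-15.5],
  [-8.6,27.1,-15.5],
], twist=[0,0,0,0,0,0,0,0,0,0], hand=[-1,-1,-1,-1,-1,-1,-1,-1,-1,-1])

```text
time_s: 4.77
tool_pos: [0.4949, 0.0122, 0.1868]
eef_rot: [0.001, 0.996, 0.09, 0.003]
ft_force: [0.3, 0.4, -0.7]
opening: 0.0177
```

```bash
python3 -c "
from h import *
st();to(.4915,-.0222,.16,10.4)"
```

```text
t 4.77 pos [0.4949 0.0122 0.1868] F [ 0.32  0.36 -0.67] M [ 0.046 -0.073 -0.01 ] open 0.0177 q [ 0.56  0.04 -0.64  1.86  0.03  1.24 -1.49]
slide cm [-0.97  3.32  2.68] twist -0.09 yaw 10.31 tool z [ 0.007  -0.0012 -1.    ]
```

Request:
carry_out([
  [-1,3.3,1],
  [-1,3.3,2],
  [-1,3.3,3],
  [-1,3.3,3.4],
  [-1,3.3,3.4],
  [-1,3.3,3.4],
  [-1,3.3,3.4],
  [-1,3.3,3.4],
  [-1,3.3,3.4],
  [-1,3.3,3.4],
], twist=[0,0,0,0,0,0,0,0,0,0], hand=[-1,-1,-1,-1,-1,-1,-1,-1,-1,-1])

```text
time_s: 5.6
tool_pos: [0.4914, -0.0218, 0.1531]
eef_rot: [0.001, 0.996, 0.09, 0.004]
ft_force: [0.9, 0.4, -0.2]
opening: 0.0177
```

```bash
python3 - <<'E'
from h import *
st();to(.4915,-.0222,.16,10.4)
T=cam('top');S=cam('side')
def cr(c,u,v,w=25,h=25): return cv2.resize(c['img'][v-h:v+h,u-w:u+w,::-1],(400,400),interpolation=cv2.INTER_CUBIC)
cv2.imwrite('pics/crop3.png',np.hstack([cr(T,329,221),cr(S,347,194)]))
p=env.get_state()['tool_pos'];print(proj(T,p),proj(S,[p,p-[0,0,.0236],[.4915,-.0222,.113]]))
E
```

```text
t 5.6 pos [ 0.4914 -0.0218  0.1531] F [ 0.86  0.36 -0.17] M [0.036 0.004 0.008] open 0.0177 q [ 0.59  0.06 -0.61  1.91  0.04  1.17 -1.43]
slide cm [ 0.    0.04 -0.69] twist -0.06 yaw 10.34 tool z [ 0.0075 -0.0013 -1.    ]
[[328.27145698 220.73794422]] [[348.27747034 188.17130525]
 [347.99420937 193.72095029]
 [347.75823797 197.41780655]]
```

View pics/crop3.png

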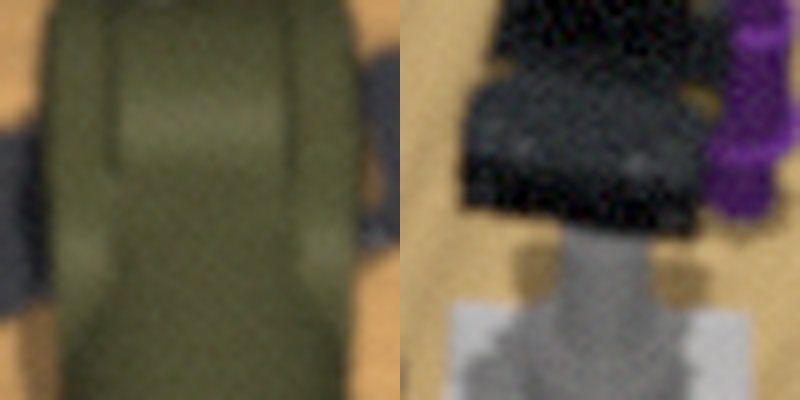

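Request:
carry_out([
  [0,0,0.5],
  [0,0,1.0],
  [0,0,1.5],
  [0,0,1.8],
  [0,0,2.1],
  [0,0,2.4],
  [0,0,2.6],
  [0,0,2.8],
  [0,0,2.8],
  [0,0,2.8],
], twist=[0,0,0,0,0,0,0,0,0,0], hand=[-1,-1,-1,-1,-1,-1,-1,-1,-1,-1])

```text
time_s: 6.53
tool_pos: [0.4916, -0.0223, 0.125]
eef_rot: [0.001, 0.996, 0.09, 0.004]
ft_force: [0.5, -0.8, -0.9]
opening: 0.0176
```

```bash
python3 -c "
from h import *
st()"
```

```text
t 6.53 pos [ 0.4916 -0.0223  0.125 ] F [ 0.46 -0.81 -0.89] M [-0.217 -0.044 -0.033] open 0.0176 q [ 0.58  0.09 -0.61  1.94  0.06  1.12 -1.45]
```

Request:
carry_out([
  [0,0,0.2],
  [0,0,0.4],
  [0,0,0.5],
  [0,0,0.6],
  [0,0,0.7],
  [0,0,0.8],
  [0,0,0.8],
  [0,0,0.8],
  [0,0,0.8],
  [0,0,0.8],
], twist=[0,0,0,0,0,0,0,0,0,0], hand=[-1,-1,-1,-1,-1,-1,-1,-1,-1,-1])

```text
time_s: 7.37
tool_pos: [0.4931, -0.023, 0.1195]
eef_rot: [0.002, 0.996, 0.09, 0.005]
ft_force: [-2.3, -1.8, 13.9]
opening: 0.0175
```

```bash
python3 -c "
from h import *
st()"
```

```text
t 7.37 pos [ 0.4931 -0.023   0.1195] F [-2.35 -1.82 13.89] M [-0.49   0.731  0.037] open 0.0175 q [ 0.58  0.1  -0.61  1.95  0.07  1.1  -1.45]
```

Request:
carry_out([
  [0,0,-0.1],
  [0,0,-0.1],
  [0,0,-0.1],
  [0,0,-0.1],
  [0,0,-2],
  [0,0,-5],
  [0,0,-9],
  [0,0,-12],
  [0,0,-12],
  [0,0,-12],
], twist=[0,0,0,0,0,0,0,0,0,0], hand=[-0.3,0,0.5,1,1,1,1,1,1,1])

```text
time_s: 8.2
tool_pos: [0.4928, -0.0224, 0.2408]
eef_rot: [0.003, 0.996, 0.09, 0.006]
ft_force: [0.6, 0.2, -0.7]
opening: 0.0766
```

```bash
python3 - <<'E'
from h import *
st();to(.4915,-.0222,.074,10.4)
T=cam('top');S=cam('side')
def cr(c,u,v,w=25,h=25): return cv2.resize(c['img'][v-h:v+h,u-w:u+w,::-1],(400,400),interpolation=cv2.INTER_CUBIC)
cv2.imwrite('pics/crop4.png',np.hstack([cr(T,329,221),cr(S,347,194)]))
E
```

```text
t 8.2 pos [ 0.4928 -0.0224  0.2408] F [ 0.61  0.23 -0.69] M [0.034 0.067 0.01 ] open 0.0766 q [ 0.6  -0.01 -0.61  1.79 -0.    1.35 -1.39]
slide cm [-0.33 -0.15 16.68] twist -0.1 yaw 10.3 tool z [ 0.0134 -0.0039 -0.9999]
```

View pics/crop4.png

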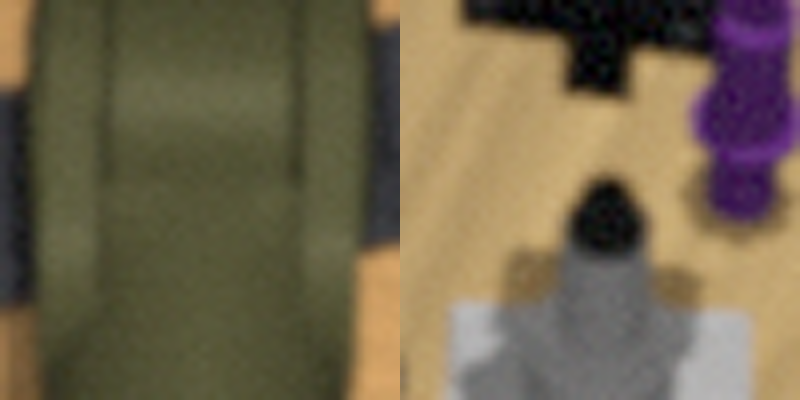

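Side crop: the black stopper sits flush on the gun's rim at about side (347.5,197), with nothing else disturbed. Now I'll take the gun.

Request:
carry_out([
  [-0.3,-0.1,3],
  [-0.3,-0.1,7],
  [-0.3,-0.1,11],
  [-0.3,-0.1,14],
  [-0.3,-0.1,15.5],
  [-0.3,-0.1,16.6],
  [-0.3,-0.1,16.6],
  [-0.3,-0.1,16.6],
  [-0.3,-0.1,16.6],
  [-0.3,-0.1,16.6],
], twist=[0,0,0,0,0,0,0,0,0,0], hand=[1,1,1,1,1,1,1,0,-1,-1], force=15)

```text
time_s: 9.13
tool_pos: [0.4904, -0.0226, 0.0734]
eef_rot: [0.002, 0.996, 0.09, 0.005]
ft_force: [-0.0, 0.5, -0.4]
opening: 0.0744
```

Request:
carry_out([
  [0,0,0],
  [0,0,0],
  [0,0,0],
  [0,0,0],
  [0,0,-0.5],
  [0,0,-1.0],
  [0,0,-1.5],
  [0,0,-2.0],
  [0,0,-2.0],
  [0,0,-2.0],
], twist=[0,0,0,0,0,0,0,0,0,0], hand=[-1,-1,-1,-1,-1,-1,-1,-1,-1,-1], force=20)

```text
time_s: 9.97
tool_pos: [0.49, -0.0225, 0.0934]
eef_rot: [0.002, 0.996, 0.09, 0.005]
ft_force: [0.1, 0.1, -3.7]
opening: 0.0317
```

```bash
python3 -c "
from h import *
st();to(.4915,-.0222,.12,10.4)"
```

```text
t 9.97 pos [ 0.49   -0.0225  0.0934] F [ 0.07  0.12 -3.71] M [-0.003  0.062 -0.011] open 0.0317 q [ 0.58  0.12 -0.62  1.98  0.09  1.05 -1.47]
slide cm [ 0.18  0.01 -2.66] twist -0.11 yaw 10.29 tool z [ 0.0105 -0.0036 -0.9999]
```

Gun is held and raised about 20 mm. The tool only stays vertical, so I'll swivel the gun in the pads by leaning its nose on the holder's rim. The tail goes toward tool -x, which is the nipple's lean direction.

Request:
carry_out([
  [0,0,-0.7],
  [-0.5,0,-0.7],
  [-0.8,0,-0.7],
  [-1.2,0,-0.7],
  [-1.6,0,-0.7],
  [-2.0,0,-0.7],
  [-2.4,0,-0.7],
  [-2.7,0,-0.7],
  [-2.7,0,-0.7],
  [-2.7,0,-0.7],
], twist=[0,0,0,0,0,0,0,0,0,0], hand=[-1,-1,-1,-1,-1,-1,-1,-1,-1,-1], force=20)

```text
time_s: 10.8
tool_pos: [0.4632, -0.0278, 0.1004]
eef_rot: [0.003, 0.996, 0.089, 0.005]
ft_force: [1.3, -1.7, -1.1]
opening: 0.0319
```

```bash
python3 - <<'E'
from h import *
st()
S=cam('side','side5')
def cr(c,u,v,w=40,h=40): return cv2.resize(c['img'][v-h:v+h,u-w:u+w,::-1],(480,480),interpolation=cv2.INTER_CUBIC)
cv2.imwrite('pics/crop5.png',cr(S,347,194))
E
```

```text
t 10.8 pos [ 0.4632 -0.0278  0.1004] F [ 1.28 -1.67 -1.14] M [-0.559 -0.466 -0.002] open 0.0319 q [ 0.6   0.05 -0.61  2.03  0.04  1.06 -1.42]
```

View pics/crop5.png

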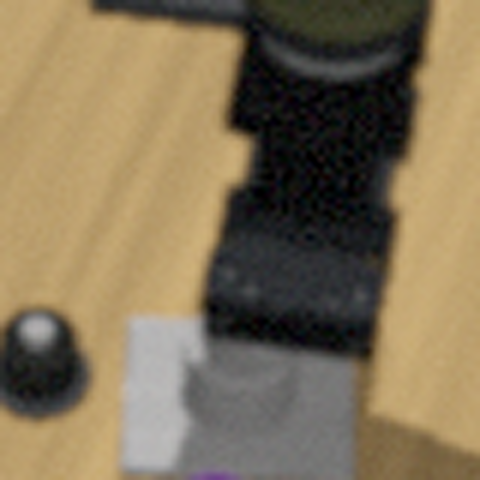

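Request:
carry_out([
  [-0.3,0,0],
  [-0.5,0,0],
  [-0.5,0,0],
  [-0.5,0,0],
  [-0.5,0,-1],
  [-0.5,0,-3],
  [-0.5,0,-6],
  [-0.5,0,-9],
  [-0.5,0,-12],
  [-0.5,0,-12],
], twist=[0,0,0,0,0,0,0,0,0,0], hand=[-1,-1,-1,-1,-1,-1,-1,-1,-1,-1], force=35)

```text
time_s: 11.68
tool_pos: [0.4588, -0.0274, 0.2254]
eef_rot: [0.003, 0.996, 0.09, 0.008]
ft_force: [1.7, 1.2, -2.9]
opening: 0.0313
```

```bash
python3 - <<'E'
from h import *
st()
T=cam('top');S=cam('side','side6')
s=env.get_state();p=s['tool_pos'];r=rot(s['eef_rot']);g=p-.0187*r.apply([0,0,1]);
print('grip px',proj(S,g))
for th in(0,.2,.3,.4,.5):
    ex=r.apply([1,0,0]);a=np.array([0,0,np.cos(th)])-ex*np.sin(th)
    m=g-.085*a; print(th,proj(S,m).round(1),m.round(4))
c=proj(S,g)[0].astype(int)+[0,12]
def cr(c_,u,v,w=40,h=40): return cv2.resize(c_['img'][v-h:v+h,u-w:u+w,::-1],(480,480),interpolation=cv2.INTER_CUBIC)
print(c);cv2.imwrite('pics/crop6.png',cr(S,*c))
E
```

```text
t 11.68 pos [ 0.4588 -0.0274  0.2254] F [ 1.67  1.24 -2.9 ] M [-0.049 -0.156 -0.038] open 0.0313 q [ 0.63 -0.09 -0.59  1.89 -0.05  1.32 -1.34]
grip px [[363.42848011 168.77631225]]
0 [[361.6 190.1]] [ 0.4561 -0.0275  0.154 ]
0.2 [[355.3 188.8]] [ 0.4727 -0.0245  0.1558]
0.3 [[352.2 187.8]] [ 0.4808 -0.023   0.158 ]
0.4 [[349.3 186.7]] [ 0.4886 -0.0216  0.161 ]
0.5 [[346.5 185.3]] [ 0.4962 -0.0202  0.1647]
[363 180]
```

View pics/crop6.png

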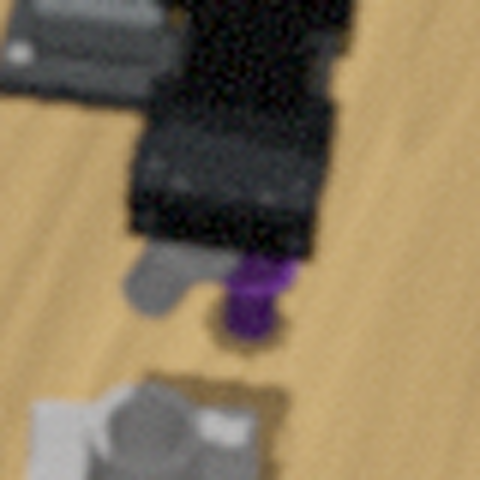

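Picture 9 of 12 shows the gun tilted in the fingers, nose end near side (348.5,189.5), consistent with a lean of about 0.4. I'll refine this numerically.

```bash
python3 - <<'E'
from h import *
st()
S=cam('side')
S['img']=np.mean([S['img']]+[env.camera('side')['img'] for _ in range(3)],0)
a=S['img'][176:200,338:376].astype(int)
m=((a.max(2)-a.min(2)<28)&(a.max(2)>75)).astype(np.uint8)
n,l,s_,ce=cv2.connectedComponentsWithStats(m);k=l[187-176,349-338];m=l==k
for r in m: print(''.join('#' if x else '.' for x in r))
s=env.get_state();p=s['tool_pos'];r=rot(s['eef_rot']);tz=r.apply([0,0,1]);ex=r.apply([1,0,0]);ey=r.apply([0,1,0])
pts=np.argwhere(m)[:,::-1]+[338,176]
d=np.array([-.62,.78]);q=np.array([.78,.62])
print('meas end',(pts@d).max().round(1),'side range near end',[(pts[(pts@d)>(pts@d).max()-6]@q).min(),(pts[(pts@d)>(pts@d).max()-6]@q).max()])
print('finger tip proj',proj(S,p))
for off in(0,.002):
  for th in(.3,.35,.4,.45,.5):
    ax=np.array([0,0,np.cos(th)])-ex*np.sin(th);b=ex*np.cos(th)+np.array([0,0,np.sin(th)])
    g=p-.0187*tz+off*ex; mo=g-.085*ax
    t=np.linspace(0,2*np.pi,40)[:,None]; ring=np.vstack([mo+h*ax+.014*(np.cos(t)*b+np.sin(t)*ey) for h in(0,.01)])
    u=proj(S,ring);print(off,th,(u@d).max().round(1),(u@q).min().round(1),(u@q).max().round(1),proj(S,mo).round(1))
E
```

```text
t 11.78 pos [ 0.4562 -0.0276  0.2203] F [ 0.14  0.13 -4.67] M [ 0.019  0.178 -0.039] open 0.0316 q [ 0.63 -0.09 -0.59  1.9  -0.05  1.31 -1.34]
......................................
......................................
......................................
......................................
......................................
..........###.........................
..........#########...................
..........###############.............
.........#################............
.........################.............
........################..............
.......################...............
.......###########....#...............
.......##########.....................
.......#########......................
........#######.......................
........######........................
...........##.........................
......................................
......................................
......................................
......................................
......................................
......................................
meas end -64.8 side range near end [np.float64(385.04), np.float64(393.14)]
finger tip proj [[363.25822465 174.18259941]]
0 0.3 -67.6 386.1 397.0 [[352.5 188.3]]
0 0.35 -67.2 384.7 395.5 [[351.  187.8]]
0 0.4 -66.8 383.4 394.0 [[349.6 187.2]]
0 0.45 -66.4 381.9 392.7 [[348.1 186.5]]
0 0.5 -66.1 380.4 391.3 [[346.7 185.9]]
0.002 0.3 -67.2 385.4 396.4 [[351.8 188.2]]
0.002 0.35 -66.8 384.1 394.9 [[350.3 187.7]]
0.002 0.4 -66.4 382.7 393.4 [[348.8 187.1]]
0.002 0.45 -66.1 381.2 392.0 [[347.4 186.4]]
0.002 0.5 -65.8 379.7 390.7 [[346.  185.8]]
```

```bash
python3 -c "
from h import *
to(.544,-.312,.22,10.4)"
```

```text
slide cm [ 3.65 29.54 -0.04] twist -0.12 yaw 10.28 tool z [ 0.0058 -0.0032 -1.    ]
```

Request:
carry_out([
  [0.2,2,0],
  [0.6,5,0],
  [1,8.5,0],
  [1.5,12,0],
  [2,16,0],
  [2.4,20,0],
  [2.8,23.5,0],
  [3.2,26.5,0],
  [3.5,28.5,0],
  [3.6,29.5,0],
], twist=[0,0,0,0,0,0,0,0,0,0], hand=[-1,-1,-1,-1,-1,-1,-1,-1,-1,-1], force=35)

```text
time_s: 12.82
tool_pos: [0.5423, -0.3153, 0.2167]
eef_rot: [0.001, 0.996, 0.088, 0.001]
ft_force: [-0.9, -0.6, -4.1]
opening: 0.0312
```

```bash
python3 - <<'E'
from h import *
S=cam('side');T=cam('top')
st();to(.544,-.312,.22,10.4)
s=env.get_state();p=s['tool_pos'];r=rot(s['eef_rot']);tz=r.apply([0,0,1]);ex=r.apply([1,0,0])
ax=np.array([0,0,np.cos(.39)])-ex*np.sin(.39);mo=p-.0187*tz+.001*ex-.089*ax
u=proj(S,mo);print('mouth pred',mo.round(4),u, 'axis pt',proj(S,mo+.03*ax))
a=S['img'][95:150,325:380][:,:,::-1];t=T['img'][165:220,390:445][:,:,::-1]
cv2.imwrite('pics/crop7.png',np.hstack([cv2.resize(x,(396,396),interpolation=cv2.INTER_CUBIC) for x in(a,t)]))
E
```

```text
t 12.92 pos [ 0.5424 -0.3131  0.2174] F [-1.19  0.04 -3.99] M [0.03  0.074 0.018] open 0.0319 q [ 0.8   0.3  -0.39  1.51  0.11  1.35 -1.  ]
slide cm [ 0.17 -0.08 -0.26] twist -0.27 yaw 10.13 tool z [ 0.0027 -0.0011 -1.    ]
mouth pred [ 0.5767 -0.3069  0.1539] [[353.20024915 111.65561365]] axis pt [[357.37386489 105.11185983]]
```

View pics/crop7.png

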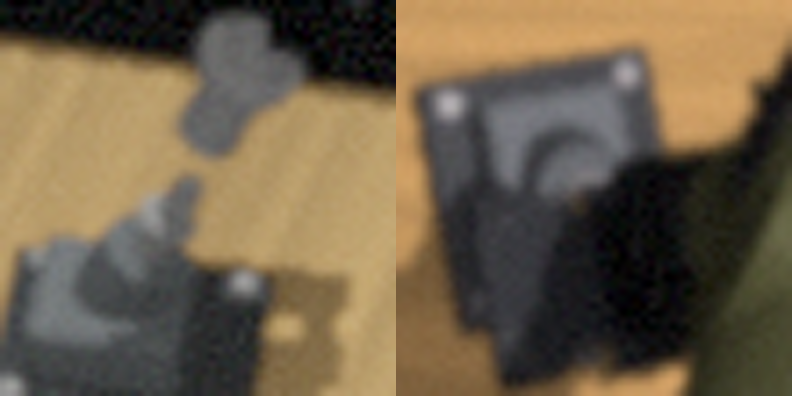

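Picture 10 of 12: the gun's nose (end at about side (353.5,116.5)) hangs just above the nipple tip (351,120). I'll measure its axis from the silhouette edges.

```bash
python3 - <<'E'
from h import *
S=cam('side');S['img']=np.mean([S['img']]+[env.camera('side')['img'] for _ in range(5)],0)
st()
a=S['img'][92:124,342:372].astype(int)
m=((a.max(2)-a.min(2)<30)&(a.max(2)>50)).astype(np.uint8)
for i,r in enumerate(m): print(92+i,''.join('#' if x else '.' for x in r))
s=env.get_state();p=s['tool_pos'];r=rot(s['eef_rot']);tz=r.apply([0,0,1]);ex=r.apply([1,0,0]);ey=r.apply([0,1,0])
# subpixel silhouette edges of nose per row: saturation profile threshold crossing
sat=(S['img'].max(2)-S['img'].min(2))
for v in range(107,116):
    row=sat[v,340:372];c=int(round(353-(v-112)*.4))-340
    lo=next(k for k in range(c,0,-1) if row[k]>35);hi=next((k for k in range(c,31) if row[k]>35),None)
    print(v,340+lo+(row[lo]-35)/(row[lo]-row[lo+1]), hi and 340+hi-(row[hi]-35)/(row[hi]-row[hi-1]))
for th in(.2,.3,.35,.4,.45):
  ax=np.array([0,0,np.cos(th)])-ex*np.sin(th);b=ex*np.cos(th)+np.array([0,0,np.sin(th)])
  g=p-.0187*tz+.001*ex; mo=g-.089*ax
  t=np.linspace(0,2*np.pi,200)[:,None]
  f=lambda h,R:proj(S,mo+h*ax+R*(np.cos(t)*b+np.sin(t)*ey))
  e0,e1=f(0,.014),f(.028,.014);i,j=e0[:,0].argmin(),e0[:,0].argmax();cl=f(.045,.022)
  print(th,'mouth',proj(S,mo)[0].round(1),'L',e0[i].round(1),e1[i].round(1),'R',e0[j].round(1),e1[j].round(1),'bot',e0[:,1].max().round(1),'collar u',cl[:,0].min().round(1),cl[:,0].max().round(1),'v',cl[:,1].min().round(1),cl[:,1].max().round(1))
E
```

```text
t 13.22 pos [ 0.5437 -0.3099  0.22  ] F [ 0.57 -1.16 -3.46] M [-0.002  0.022 -0.004] open 0.0318 q [ 0.8   0.29 -0.39  1.51  0.11  1.35 -1.  ]
92 ..............................
93 ..............................
94 ..............................
95 ..............................
96 ..............................
97 .............#####............
98 ...........########...........
99 ..........##########..........
100 .........###########..........
101 .........###########..........
102 ....#....#############........
103 ........################......
104 .........###############......
105 ..........###############.....
106 ..........##############......
107 ..........#############.......
108 ..........############........
109 .........############.........
110 ........###########...........
111 ........#########.............
112 .......##########.............
113 .......#########..............
114 ........#######...............
115 ........#######...............
116 ..........####................
117 ..............................
118 ..............................
119 ................
[... 463 characters left out ...]
356.9259259259259
115 349.5973154362416 356.32716049382714
0.2 mouth [357.7 113.5] L [353.2 112.8] [355.4 106.1] R [362.3 114.3] [364.6 107.7] bot 116.9 collar u 354.2 368.7 v 97.4 108.1
0.3 mouth [354.9 112.6] L [350.5 111.5] [353.6 105.1] R [359.3 113.8] [362.5 107.4] bot 116.1 collar u 353.0 367.1 v 96.7 107.8
0.35 mouth [353.6 112.1] L [349.2 110.8] [352.8 104.6] R [357.9 113.3] [361.5 107. ] bot 115.7 collar u 352.4 366.3 v 96.3 107.7
0.4 mouth [352.2 111.5] L [348.  110.2] [351.9 104.1] R [356.5 112.8] [360.5 106.8] bot 115.2 collar u 351.9 365.4 v 95.8 107.5
0.45 mouth [350.9 110.9] L [346.8 109.4] [351.1 103.5] R [355.  112.4] [359.5 106.5] bot 114.6 collar u 351.4 364.6 v 95.4 107.3
```

Silhouette says lean ≈ 0.37, mouth ≈ (0.577, −0.304, 0.155), consistent with the model. Next: drop onto the nipple axis, then move along it (tool +x 0.39, +z 0.92).

Request:
carry_out([
  [0.1,0.1,0.6],
  [0.1,0.2,1.2],
  [0.1,0.2,1.8],
  [0.1,0.2,2.3],
  [0.1,0.2,2.5],
  [0.2,0.2,2.8],
  [0.3,0.2,3.0],
  [0.4,0.2,3.3],
  [0.5,0.2,3.5],
  [0.6,0.2,3.7],
], twist=[0,0,0,0,0,0,0,0,0,0], hand=[-1,-1,-1,-1,-1,-1,-1,-1,-1,-1], force=35)

```text
time_s: 14.05
tool_pos: [0.5504, -0.3108, 0.1829]
eef_rot: [0.002, 0.996, 0.091, 0.003]
ft_force: [0.7, 0.1, -3.4]
opening: 0.0315
```

```bash
cat >> h.py <<'E'
def mouth(th=.38,L=.09,off=.001):
    s=env.get_state();p=s['tool_pos'];r=rot(s['eef_rot']);tz=r.apply([0,0,1]);ex=r.apply([1,0,0])
    ax=np.array([0,0,np.cos(th)])-ex*np.sin(th);mo=p-.0187*tz+off*ex-L*ax
    a=np.array([-.3828,-.0705,.9211]);d=mo-[.5917,-.303,.098];h=d@a;e=d-h*a
    print('mouth',mo.round(4),'h mm',(h*1e3).round(1),'perp (tool) mm',(r.inv().apply(e)*1e3).round(1),'F along -a',(-(s['ft_force']+[0,0,3.9])@-a).round(2))
E
python3 - <<'E'
from h import *
st();mouth()
S=cam('side');T=cam('top')
a=S['img'][95:150,325:380][:,:,::-1]
cv2.imwrite('pics/crop8.png',cv2.resize(a,(550,550),interpolation=cv2.INTER_CUBIC))
E
```

```text
t 14.05 pos [ 0.5504 -0.3108  0.1829] F [ 0.75  0.06 -3.42] M [ 0.019  0.115 -0.032] open 0.0315 q [ 0.79  0.32 -0.39  1.55  0.13  1.29 -1.01]
mouth [ 0.5841 -0.3045  0.1182] h mm 21.6 perp (tool) mm [ 0.7  0.1 -0.3] F along -a 0.15
```

View pics/crop8.png

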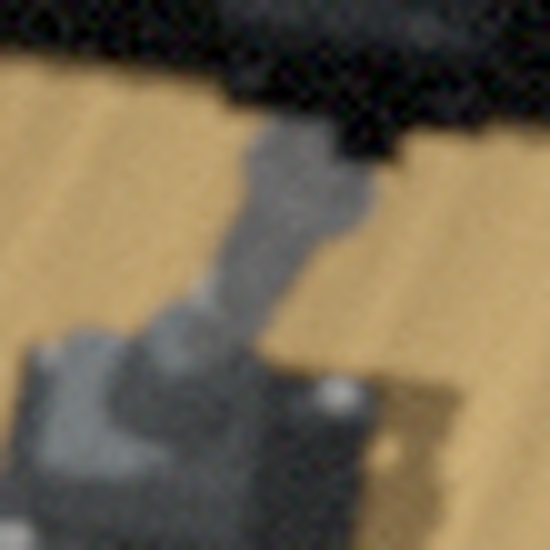

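Picture 11 of 12: the nose is over the nipple, hiding tip and stem and in line with it, with no contact force. I'll keep moving along the axis.

Request:
carry_out([
  [0.1,0,0.2],
  [0.2,0,0.4],
  [0.25,0,0.6],
  [0.35,0,0.8],
  [0.4,0,1.0],
  [0.5,0,1.2],
  [0.6,0,1.4],
  [0.65,0,1.6],
  [0.75,0,1.8],
  [0.75,0,1.8],
], twist=[0,0,0,0,0,0,0,0,0,0], hand=[-1,-1,-1,-1,-1,-1,-1,-1,-1,-1], force=45)

```text
time_s: 14.98
tool_pos: [0.5575, -0.3096, 0.1647]
eef_rot: [0.002, 0.996, 0.091, 0.002]
ft_force: [-4.0, -1.0, 3.2]
opening: 0.0312
```

```bash
python3 -c "
from h import *
st();mouth()"
```

```text
t 14.98 pos [ 0.5575 -0.3096  0.1647] F [-4.04 -0.98  3.18] M [-0.236  0.74   0.003] open 0.0312 q [ 0.78  0.35 -0.39  1.55  0.14  1.26 -1.02]
mouth [ 0.5912 -0.3033  0.1   ] h mm 2.0 perp (tool) mm [ 0.3  0.2 -0.1] F along -a 8.14
```

Request:
carry_out([
  [0.05,0,0.15],
  [0.1,0,0.3],
  [0.2,0,0.45],
  [0.25,0,0.6],
  [0.3,0,0.75],
  [0.35,0,0.9],
  [0.4,0,1.0],
  [0.4,0,1.0],
  [0.4,0,1.0],
  [0.4,0,1.0],
], twist=[0,0,0,0,0,0,0,0,0,0], hand=[-1,-1,-1,-1,-1,-1,-1,-1,-1,-1], force=60)

```text
time_s: 15.82
tool_pos: [0.5614, -0.309, 0.1555]
eef_rot: [0.002, 0.996, 0.091, 0.002]
ft_force: [-4.5, -0.9, 6.2]
opening: 0.0313
```

```bash
python3 -c "
from h import *
st();mouth()"
```

```text
t 15.82 pos [ 0.5614 -0.309   0.1555] F [-4.52 -0.86  6.23] M [0.073 1.219 0.024] open 0.0313 q [ 0.77  0.36 -0.39  1.56  0.14  1.24 -1.03]
mouth [ 0.5951 -0.3027  0.0908] h mm -8.0 perp (tool) mm [ 0.3  0.4 -0.1] F along -a 11.12
```

Request:
carry_out([
  [0.05,0,0.1],
  [0.1,0,0.2],
  [0.15,0,0.3],
  [0.15,0,0.35],
  [0.15,0,0.35],
  [0.15,0,0.35],
  [0.15,0,0.35],
  [0.15,0,0.35],
  [0.15,0,0.35],
  [0.15,0,0.35],
], twist=[0,0,0,0,0,0,0,0,0,0], hand=[-1,-1,-1,-1,-1,-1,-1,-1,-1,-1], force=60)

```text
time_s: 16.65
tool_pos: [0.5622, -0.3092, 0.1547]
eef_rot: [0.003, 0.996, 0.091, 0.002]
ft_force: [-10.2, 0.8, 15.5]
opening: 0.0314
```

```bash
python3 - <<'E'
from h import *
st();mouth()
S=cam('side');S['img']=np.mean([S['img']]+[env.camera('side')['img'] for _ in range(5)],0).astype(np.uint8)
st();mouth()
s=env.get_state();p=s['tool_pos'];r=rot(s['eef_rot']);tz=r.apply([0,0,1]);ex=r.apply([1,0,0]);ey=r.apply([0,1,0])
for th in(.3,.35,.4,.45,.5):
  ax=np.array([0,0,np.cos(th)])-ex*np.sin(th);b=ex*np.cos(th)+np.array([0,0,np.sin(th)])
  mo=p-.0187*tz+.001*ex-.092*ax;t=np.linspace(0,2*np.pi,200)[:,None]
  f=lambda h,R:proj(S,mo+h*ax+R*(np.cos(t)*b+np.sin(t)*ey))
  e0,e1=f(0,.014),f(.028,.014);i,j=e0[:,0].argmin(),e0[:,0].argmax()
  print(th,'mouth',proj(S,mo)[0].round(1),'L',e0[i].round(1),e1[i].round(1),'R',e0[j].round(1),e1[j].round(1))
a=S['img'][100:145,325:375][:,:,::-1]
cv2.imwrite('pics/crop9.png',cv2.resize(a,(600,540),interpolation=cv2.INTER_CUBIC))
E
```

```text
t 16.65 pos [ 0.5622 -0.3092  0.1547] F [-10.24   0.75  15.49] M [0.429 2.301 0.094] open 0.0314 q [ 0.77  0.36 -0.39  1.56  0.15  1.24 -1.03]
mouth [ 0.5959 -0.3029  0.0899] h mm -9.1 perp (tool) mm [ 0.6  0.7 -0.3] F along -a 21.72
t 16.95 pos [ 0.5622 -0.3092  0.1546] F [-10.07   0.52  16.58] M [0.413 2.219 0.085] open 0.0311 q [ 0.77  0.36 -0.39  1.56  0.15  1.24 -1.03]
mouth [ 0.5959 -0.3029  0.0899] h mm -9.1 perp (tool) mm [ 0.6  0.7 -0.3] F along -a 22.68
0.3 mouth [348.  127.7] L [343.8 126.8] [346.7 120.8] R [352.3 128.6] [355.3 122.7]
0.35 mouth [346.7 127.2] L [342.5 126.1] [345.8 120.3] R [350.8 128.3] [354.2 122.5]
0.4 mouth [345.3 126.6] L [341.2 125.4] [344.9 119.7] R [349.4 127.8] [353.2 122.2]
0.45 mouth [344. 126.] L [340.  124.6] [344.1 119.1] R [348.  127.3] [352.2 121.9]
0.5 mouth [342.8 125.3] L [338.8 123.8] [343.3 118.5] R [346.6 126.8] [351.2 121.6]
```

View pics/crop9.png

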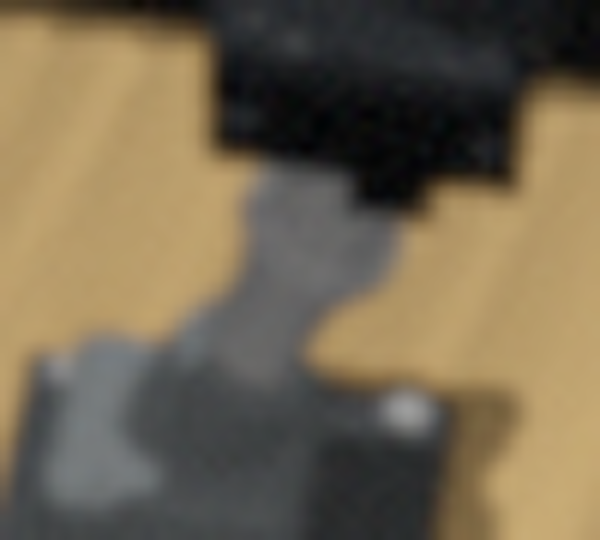

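Picture 12 of 12: the nose meets the disc near side (346,130), in line with the nipple, and the disc is sunk into the boss. The force jumped to about 22 N, so the nipple is probably at its end stop. I'll back off a few mm and use force against travel to check the snap.

Request:
carry_out([
  [-0.1,0,-0.1],
  [-0.2,0,-0.3],
  [-0.25,0,-0.5],
  [-0.3,0,-0.7],
  [-0.3,0,-0.7],
  [-0.3,0,-0.7],
  [-0.3,0,-0.7],
  [-0.3,0,-0.7],
  [-0.3,0,-0.7],
  [-0.3,0,-0.7],
], twist=[0,0,0,0,0,0,0,0,0,0], hand=[-1,-1,-1,-1,-1,-1,-1,-1,-1,-1], force=60)

```text
time_s: 17.78
tool_pos: [0.5593, -0.3097, 0.1616]
eef_rot: [0.003, 0.996, 0.091, 0.002]
ft_force: [-5.1, -1.4, 4.1]
opening: 0.0313
```

```bash
python3 -c "
from h import *
st();mouth()"
```

```text
t 17.78 pos [ 0.5593 -0.3097  0.1616] F [-5.14 -1.38  4.08] M [-0.033  0.924  0.023] open 0.0313 q [ 0.77  0.35 -0.39  1.55  0.14  1.25 -1.03]
mouth [ 0.5931 -0.3034  0.0968] h mm -1.6 perp (tool) mm [ 0.6  0.6 -0.3] F along -a 9.41
```

Request:
carry_out([
  [-0.1,0,-0.2],
  [-0.2,0,-0.4],
  [-0.3,0,-0.7],
  [-0.4,0,-0.9],
  [-0.45,0,-1.1],
  [-0.5,0,-1.2],
  [-0.5,0,-1.2],
  [-0.5,0,-1.2],
  [-0.5,0,-1.2],
  [-0.5,0,-1.2],
], twist=[0,0,0,0,0,0,0,0,0,0], hand=[-1,-1,-1,-1,-1,-1,-1,-1,-1,-1], force=60)

```text
time_s: 18.62
tool_pos: [0.554, -0.3102, 0.173]
eef_rot: [0.002, 0.996, 0.091, 0.001]
ft_force: [0.2, -2.2, -6.0]
opening: 0.0312
```

```bash
python3 -c "
from h import *
st();mouth()"
```

```text
t 18.62 pos [ 0.554  -0.3102  0.173 ] F [ 0.22 -2.23 -5.98] M [-0.423 -0.151 -0.01 ] open 0.0312 q [ 0.78  0.34 -0.39  1.55  0.14  1.27 -1.02]
mouth [ 0.5878 -0.3039  0.1082] h mm 11.0 perp (tool) mm [ 0.2  0.2 -0.1] F along -a -1.84
```

Request:
carry_out([
  [-0.05,0,-0.1],
  [-0.05,0,-0.1],
  [-0.05,0,-0.1],
  [-0.05,0,-0.1],
  [-0.05,0,-0.1],
  [-0.05,0,-0.1],
  [-0.05,0,-0.1],
  [-0.05,0,-0.1],
  [-0.05,0,-0.1],
  [-0.05,0,-0.1],
], twist=[0,0,0,0,0,0,0,0,0,0], hand=[-1,-1,-1,-1,-1,-1,-1,-1,-1,-1], force=60)

```text
time_s: 19.45
tool_pos: [0.5537, -0.3103, 0.174]
eef_rot: [0.002, 0.996, 0.091, 0.002]
ft_force: [-0.8, -1.6, -2.9]
opening: 0.031
```

```bash
python3 -c "
from h import *
st();mouth()"
```

```text
t 19.45 pos [ 0.5537 -0.3103  0.174 ] F [-0.78 -1.56 -2.95] M [-0.435  0.027 -0.057] open 0.031 q [ 0.78  0.34 -0.39  1.55  0.13  1.28 -1.02]
mouth [ 0.5874 -0.304   0.1092] h mm 12.0 perp (tool) mm [ 0.3  0.3 -0.1] F along -a 1.29
```

Request:
carry_out([
  [0,0.05,0],
  [0.02,0.1,0.05],
  [0.05,0.1,0.1],
  [0.05,0.1,0.1],
  [0.05,0.1,0.1],
  [0.05,0.1,0.1],
  [0.05,0.1,0.1],
  [0.05,0.1,0.1],
  [0.05,0.1,0.1],
  [0.05,0.1,0.1],
], twist=[0,0,0,0,0,0,0,0,0,0], hand=[-1,-1,-1,-1,-1,-1,-1,-1,-1,-1], force=60)

```text
time_s: 20.28
tool_pos: [0.5541, -0.3109, 0.1729]
eef_rot: [0.002, 0.996, 0.091, 0.001]
ft_force: [1.1, -0.9, -7.2]
opening: 0.0311
```

```bash
python3 -c "
from h import *
st();mouth()"
```

```text
t 20.28 pos [ 0.5541 -0.3109  0.1729] F [ 1.1  -0.9  -7.19] M [-0.119 -0.205  0.027] open 0.0311 q [ 0.78  0.34 -0.39  1.55  0.14  1.28 -1.02]
mouth [ 0.5879 -0.3046  0.1081] h mm 10.8 perp (tool) mm [ 0.2  0.9 -0.1] F along -a -3.39
```

At est 10.8 mm the nose is drawn onto the nipple (−3.4 N), and at est 12 mm it is pushed off (+1.3 N). That is the ball detent, and it puts home at est ≈ 7.4 and the earlier end stop (16 mm) at about −8.6. So the nose had snapped home. I'll push back in to about 12–13 mm.

Request:
carry_out([
  [0.1,0,0.3],
  [0.2,0,0.5],
  [0.3,0,0.75],
  [0.4,0,1.0],
  [0.5,0,1.2],
  [0.6,0,1.45],
  [0.6,0,1.5],
  [0.6,0,1.5],
  [0.6,0,1.5],
  [0.6,0,1.5],
], twist=[0,0,0,0,0,0,0,0,0,0], hand=[-1,-1,-1,-1,-1,-1,-1,-1,-1,-1], force=60)

```text
time_s: 21.12
tool_pos: [0.5602, -0.3103, 0.1589]
eef_rot: [0.002, 0.996, 0.091, 0.001]
ft_force: [-3.2, -0.1, 4.7]
opening: 0.0308
```

```bash
python3 -c "
from h import *
st();mouth()"
```

```text
t 21.12 pos [ 0.5602 -0.3103  0.1589] F [-3.21 -0.14  4.72] M [0.116 0.972 0.026] open 0.0308 q [ 0.77  0.36 -0.39  1.55  0.14  1.25 -1.03]
mouth [ 0.594  -0.304   0.0941] h mm -4.4 perp (tool) mm [ 0.3  1.4 -0.1] F along -a 9.18
```

Request:
carry_out([
  [0.05,0,0.1],
  [0.1,0,0.2],
  [0.1,0,0.25],
  [0.1,0,0.25],
  [0.1,0,0.25],
  [0.1,0,0.25],
  [0.1,0,0.25],
  [0.1,0,0.25],
  [0.1,0,0.25],
  [0.1,0,0.25],
], twist=[0,0,0,0,0,0,0,0,0,0], hand=[-1,-1,-1,-1,-1,-1,-1,-1,-1,-1], force=60)

```text
time_s: 21.95
tool_pos: [0.5612, -0.3105, 0.1575]
eef_rot: [0.003, 0.996, 0.09, 0.002]
ft_force: [-4.7, -0.0, 6.0]
opening: 0.0318
```

```bash
python3 - <<'E'
from h import *
st();mouth()
S=cam('side');S['img']=np.mean([S['img']]+[env.camera('side')['img'] for _ in range(7)],0)
st();mouth()
sat=S['img'].max(2)-S['img'].min(2)
for v in range(114,132):
    row=sat[v,335:372];c=int(round(350-(v-124)*.6))-335
    lo=next((k for k in range(c,0,-1) if row[k]>35),None);hi=next((k for k in range(c,36) if row[k]>35),None)
    print(v,lo and round(335+lo+(row[lo]-35)/(row[lo]-row[lo+1]),2), hi and round(335+hi-(row[hi]-35)/(row[hi]-row[hi-1]),2))
s=env.get_state();p=s['tool_pos'];r=rot(s['eef_rot']);tz=r.apply([0,0,1]);ex=r.apply([1,0,0]);ey=r.apply([0,1,0])
for th in(.3,.4,.5):
  ax=np.array([0,0,np.cos(th)])-ex*np.sin(th);b=ex*np.cos(th)+np.array([0,0,np.sin(th)])
  mo=p-.0187*tz+.001*ex-.0975*ax;t=np.linspace(0,2*np.pi,200)[:,None]
  f=lambda h,R:proj(S,mo+h*ax+R*(np.cos(t)*b+np.sin(t)*ey))
  e0,e1,cl=f(0,.014),f(.028,.014),f(.045,.022);i,j=e0[:,0].argmin(),e0[:,0].argmax()
  print(th,'L',e0[i].round(1),e1[i].round(1),'R',e0[j].round(1),e1[j].round(1),'collar',cl.min(0).round(1),cl.max(0).round(1),'seat16',proj(S,np.array([.5917,-.303,.098])-.0145*np.array([-.3828,-.0705,.9211])).round(1),'mouth',proj(S,mo).round(1))
E
```

```text
t 21.95 pos [ 0.5612 -0.3105  0.1575] F [-4.65 -0.    6.01] M [0.236 1.081 0.076] open 0.0318 q [ 0.77  0.36 -0.39  1.55  0.15  1.25 -1.03]
mouth [ 0.595  -0.3042  0.0927] h mm -6.1 perp (tool) mm [ 0.6  1.8 -0.3] F along -a 10.91
t 22.35 pos [ 0.5612 -0.3105  0.1575] F [-4.94  0.78  5.68] M [0.214 1.08  0.1  ] open 0.0314 q [ 0.77  0.36 -0.39  1.55  0.15  1.25 -1.03]
mouth [ 0.595  -0.3042  0.0927] h mm -6.1 perp (tool) mm [ 0.6  1.8 -0.3] F along -a 10.66
114 346.11 360.68
115 345.57 360.09
116 345.32 359.68
117 345.22 358.71
118 345.33 358.41
119 345.42 358.26
120 345.42 358.03
121 345.06 357.59
122 344.42 357.02
123 343.81 355.84
124 342.95 353.36
125 341.35 352.2
126 340.03 351.37
127 339.21 350.68
128 None 350.21
129 None 350.05
130 None 350.8
131 None 352.02
0.3 L [343.7 127.1] [346.6 121.1] R [352.2 128.9] [355.1 123. ] collar [345.8 112.9] [359.4 123.8] seat16 [[345.6 127.7]] mouth [[347.9 128. ]]
0.4 L [341.  125.6] [344.6 120. ] R [349.1 128.1] [352.9 122.5] collar [344.5 112. ] [357.6 123.4] seat16 [[345.6 127.7]] mouth [[345.1 126.8]]
0.5 L [338.4 124. ] [342.9 118.7] R [346.2 127. ] [350.7 121.8] collar [343.3 111. ] [355.8 122.9] seat16 [[345.6 127.7]] mouth [[342.3 125.5]]
```

```bash
python3 -c "
from h import *
print(env.finish_job());st();mouth()"
```

```text
the job is handed in; nothing more can be done
None
the job is handed in; nothing more can be done
```

I set the stopper home in the gun's neck and snapped the gun onto the tilted nipple. I handed the job in at about 22.4 s with the gun still gripped (60 N commanded) and pushed in. No verdict was reported.

**How it was done:** the tool can't tilt, so I swivelled the gun to about 0.4 rad in the pads by leaning its nose on the holder rim. I then moved it down along the nipple axis.

**Last checks:**
- **Snap:** at the ball detent the nose was drawn on just inside it (−3.4 N) and pushed off just outside it (+1.3 N). During this check I probably pulled the nose off once, so I pushed it home again.
- **Position:** the mouth came within about 1 px of the expected seat in the side view. The nose edges fit a lean of roughly 0.4 rad.
- **Push:** about 10.7 N along the axis, with the arm at rest.

**What disagreed or is unconfirmed:**
- **Nipple depth:** I estimate about 13.5 mm, counting back from the end stop I hit earlier at about 22 N. The measured force alone suggests only about 9.5 mm, but both are above 8 mm.
- **Force slope:** the force rose by about 0.3 N per mm of travel instead of the stated 0.5, which I put down to sensor bias.
- **Gun in the fingers:** travel at the detent and end stop suggests the gun sits about 12 mm lower in the fingers than the nominal grip; the images suggested 4–8 mm.
- **Stopper and bystanders:** the stopper was seen flush on the rim before the lift, but the gripper hid it afterwards. I did not measure the bystanders at the end. I noticed no contact with them during the moves.

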